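# Nest the handled parts pans on the bench mat with their handles fanned out

## Robot

A 6-joint arm with a two-finger parallel gripper is mounted at the origin on the work surface. World frame = base frame: x ahead of the robot, y to its left, z up, the work surface at z = 0. Lengths are in m, angles in rad, forces in N, time in s.
With the tool pointing down it reaches from about 0.375 to 0.9 m from the base axis. Payload 3.1 kg.
Tool frame: the origin (TCP) lies at the very end of the fingers, on their centre line; the grasp point (between the pads) lies 19 mm behind it (manip.pinch_z is the distance from the TCP to the grasp point, in m); z points along the fingers, y is the line along which they close (so a half turn about z gives the same grasp; the last joint's range is limited). The gripper opens to 85 mm and grips with 20 to 120 N. Pads are 22 mm wide; open, the fingers measure 114 mm over their backs; the gripper's body (76 mm by 85 mm) begins 54 mm behind the grasp point. The pads swing forward as they close: fully open they stand 13 mm farther back than shut.
Start: joints at [1.151, 0.527, 1.433, -0, 1.181, -0.178], TCP at [0.15, 0.607, 0.231] pointing down, gripper open.
Joint ranges: [-3.08, 3.08], [-0.75, 2.2], [0.22, 2.44], [-1.43, 4.57], [0, 2.65], [-2.85, 2.85]. Speed limits (rad/s): [2.79, 2.79, 3.14, 3.14, 3.14, 3.14].

## Interface

Orientations are given as a unit quaternion [x, y, z, w].
In Python, from station import manip gives the robot as it stands.
- The arm moves only by the tool servo_tool, never from a script. Its argument "commands" is one flat list of numbers, 7 for each row, row after row: the shift along the tool's x, y, z each as a share of 500 mm, from -1 to 1, then the turn, a rotation vector about the tool's x, y, z each as a share of 360 degrees, from -1 to 1, then the opening, from -1 (shut) to 1 (fully open). In form: [dx, dy, dz, rx, ry, rz, claw, dx, dy, dz, rx, ry, rz, claw, ...]. A call has 1 to 12 rows; each row shifts and turns the commanded pose from where the row before left it, along the tool's axes as they then stand; what a row does not reach is not made up. A row lasts 1/12 s, in which the tool goes at most 41.7 mm and 7.16 degrees, less where a joint would pass 70% of its speed; a pose out of reach is approached as far as the arm can. A call with a number of a shift or a turn outside -1 to 1 is refused whole. A call with a gripper value outside its range is refused whole. The fingers move at their own pace and stop on an object; "force" is the grip in N (left out, the last holds). Time passes only in rows, so rows that do not move let the fingers close. It gives the time, the measured TCP pose, the force, the opening and the grip force at its end, in the units of the state.
- manip.sense(): the state, without advancing time (a new reading comes with each control period).
- manip.snapshot(name): name is "side" or "top" or "wrist"; returns a dict with "img" (400x640x3 uint8, red, green, blue), "mtx" (3x3 intrinsics, pixels), "world_to_cam" (4x4, takes a point from world to camera coordinates). Camera axes: x right, y up, looking along -z (the intrinsics and any distortion apply to the point x, -y, -z); pixel columns grow to the right and rows downward; lengths in m; the calibration is good to about 2 mm. A picture is of the moment at which its call begins. There is no depth.
- manip.sign_off(): hands the job in; it is judged then, once.
Trained networks look in a picture, given as the dict that the camera call returned (one of the last four; its "shot" number tells which), for a name from the list of things; names that differ only in an ending like _2 or _b are one class to them, and where a whole thing is asked for, a point or a joint stands for the part that bears it (a point fixed in the world has none). Each returns a list of dicts, best first, with "conf" (0 to 1); they miss things now and then, are a little off and sometimes report something else, mostly with a low value. They report only what shows in the picture. A call takes as long as a camera call.
- manip.look_for(picture, query): "box" ([left, top, width, height] in pixels, round what is visible of it).
- manip.silhouettes(picture, query): "pixels" (400x640 bool, what is visible of it) and "box" ([left, top, width, height] in pixels, round what is visible of it).
The state is a dict: "t": time; "q": joint angles; "qd": joint speeds; "tau": joint torques, N m; "tcp_pos": TCP position; "tool_rot": TCP orientation; "force": force on the tool from outside, world axes, zero at the start; "ft_torque": the same for the moment, N m; "finger_gap": opening from 0.0 (shut) to 1.0 (fully open); "gripper_force": force on a finger pad.
Only numpy, scipy, OpenCV 4.12 (cv2) and the standard library are available. Lean on these libraries where they do the work, as an engineer would, in place of code of your own. Each camera call takes 0.05 s, during which the arm holds its last target. There are 200 camera calls.

## Task

Put the three handled parts pans away as one nest in the middle of the round black mat: the large pan standing on the mat, the medium one inside it and the small one inside that, each sitting level and fully down on the floor of the pan below. Turn the handles so that they fan out, every two at least 60 degrees apart, and let go. Leave the filters, boxes, tools and other things on the bench where they are.

Things in the scene. Friction and masses are not known exactly. Their poses are not given: they have to be found in the camera images.
- large_mid (a point): Centre of the large pan, half-way up, on its axis: a round open steel pan 50 mm high, 104 mm across the rim outside and 92 mm across the foot outside, wall 3 mm, floor 4 mm thick, with one straight level red handle. z is up along the pan's axis, x points from the axis along the handle. The pan's foot is 25 mm below this point.
- large_grip (a point): Grip point of the large pan's red handle: 82 mm out from the pan's axis, at the middle of the bar, 44 mm above the pan's foot. The bar is 14 mm wide and 10 mm thick, runs level and radially from the wall out to 112 mm from the axis, and ends in an upturned stop (8 mm long, same width) reaching 22 mm above the bar's mid-height. Axes as the pan's.
- medium_mid (a point): Centre of the medium pan, half-way up, on its axis: a round open steel pan 60 mm high, 84 mm across the rim outside and 72 mm across the foot outside, wall 3 mm, floor 4 mm thick, with one straight level blue handle. z is up along the pan's axis, x points from the axis along the handle. The pan's foot is 30 mm below this point.
- medium_grip (a point): Grip point of the medium pan's blue handle: 82 mm out from the pan's axis, at the middle of the bar, 55 mm above the pan's foot. The bar is 14 mm wide and 10 mm thick, runs level and radially from the wall out to 112 mm from the axis, and ends in an upturned stop (8 mm long, same width) reaching 22 mm above the bar's mid-height. Axes as the pan's.
- small_mid (a point): Centre of the small pan, half-way up, on its axis: a round open steel pan 70 mm high, 64 mm across the rim outside and 52 mm across the foot outside, wall 3 mm, floor 4 mm thick, with one straight level green handle. z is up along the pan's axis, x points from the axis along the handle. The pan's foot is 35 mm below this point.
- small_grip (a point): Grip point of the small pan's green handle: 82 mm out from the pan's axis, at the middle of the bar, 65 mm above the pan's foot. The bar is 14 mm wide and 10 mm thick, runs level and radially from the wall out to 112 mm from the axis, and ends in an upturned stop (8 mm long, same width) reaching 22 mm above the bar's mid-height. Axes as the pan's.
- mat_centre (a point): Centre of the top face of the round black rubber mat (132 mm across, 3 mm thick, fixed to the bench, a small white dot in the middle). z up.
- element: bystander: upright pleated filter element, 52 mm across, 68 mm high, black end caps; it stands beside the mat; origin at the centre of its underside.
- canister: bystander: white oil-filter canister with a green band, upright, 52 mm across, 66 mm high; origin at the centre of its underside.
- sparkbox: bystander: upright small yellow and green box, 34 x 34 x 60 mm high; origin at the centre of its underside.
- socket: bystander: upright steel socket, 30 mm across, 42 mm high; origin at the centre of its underside.
- gasket: bystander: flat copper ring, 52 mm across, 5 mm thick; origin at the centre of its underside.
- filterbox: bystander: yellow and green cardboard filter box, 70 x 70 x 90 mm high; origin at the centre of its underside.
- fluid: bystander: white fluid bottle with a blue cap, upright, 54 mm across, 110 mm high; origin at the centre of its underside.
- wrench: bystander: steel open-ended wrench 160 mm long lying flat along its x axis; origin at the centre of its underside.

How it is judged:
By the outcome, as a careful person would: the job done as asked, in the order asked, and still so for the second after the job is handed in, with the robot touching nothing.
It also fails if it takes over 72 s, if anything falls off the work surface, if the arm or the gripper's body presses on something with over 40 N, if the wrist force passes 120 N, or if a joint passes its speed limit or range.

## Working session

There is one attempt and no reset: what is moved stays moved. The work goes in short steps, Python scripts to look and compute and a tool call to move; the robot and the scene stay as the last step left them, time stands still between calls to the robot, and variables do not carry over. Pictures are saved under pics/ and viewed, at most 10 in all, crops included, and the job is handed in when it is done.

Besides the shell and the picture viewer there is one more tool, called after ">>>" by a JSON object that holds its "name" and its "arguments". servo_tool: Moves the arm, as the interface text tells. Its arguments: {"type":"object","properties":{"commands":{"type":"array"},"force":{"type":"number"}},"required":["commands"]}

```bash
mkdir -p pics; ls; cat > h.py <<'E'
import numpy as np, cv2
from station import manip
def save(p,n): cv2.imwrite('pics/'+n,p['img'][:,:,::-1])
def proj(p,X):
    X=np.atleast_2d(X);c=(p['world_to_cam']@np.c_[X,np.ones(len(X))].T)[:3]
    u=p['mtx']@np.array([c[0],-c[1],-c[2]]);return (u[:2]/u[2]).T
def onz(p,uv,z):
    d=np.linalg.inv(p['mtx'])@np.array([uv[0],uv[1],1.]);d=np.array([d[0],-d[1],-d[2]])
    R=p['world_to_cam'][:3,:3];t=p['world_to_cam'][:3,3];o=-R.T@t;d=R.T@d
    return o+d*(z-o[2])/d[2]
E
python3 - <<'E'
from h import *
s=manip.sense();print(s)
a=manip.snapshot('top');b=manip.snapshot('side');
save(a,'t0.png');save(b,'s0.png')
for p in (a,b):
  print(p.keys(),p['mtx'],p['world_to_cam'])
  for n in ['large_mid','medium_mid','small_mid','large_grip','medium_grip','small_grip','mat_centre','element','canister','sparkbox','socket','gasket','filterbox','fluid','wrench']:
    print(n,[(r['box'],round(r['conf'],2)) for r in manip.look_for(p,n)[:2]])
E
```

```text
pics
{'t': 0.0, 'q': array([ 1.15045955e+00,  5.28481510e-01,  1.43387874e+00,  2.83152828e-05,
        1.18142653e+00, -1.78517529e-01]), 'qd': array([ 3.76997898e-04,  1.98642834e-04, -2.75558714e-04,  6.40352704e-05,
       -1.44283388e-03,  9.52161247e-04]), 'tau': array([ 1.20518903e-04, -4.42349768e+01, -1.78026527e+01, -2.39898418e-04,
        8.47144373e-03, -7.70232901e-06]), 'tcp_pos': array([0.14934812, 0.60616223, 0.2303317 ]), 'tool_rot': array([ 1.20620515e-01,  9.92698085e-01, -1.04438933e-03, -3.36113733e-04]), 'force': array([ 0.06496984,  0.54094718, -0.88818345]), 'ft_torque': array([ 0.00730122,  0.03119869, -0.02815161]), 'gripper_force': 0.0, 'finger_gap': 0.9935132657444338}
dict_keys(['img', 'mtx', 'world_to_cam', 'shot']) [[444.46253481   0.         316.51130383]
 [  0.         444.46253481 198.16860468]
 [  0.           0.           1.        ]] [[ 0.02192923 -0.99954829  0.02055073 -0.01124979]
 [ 0.99488905  0.02384433  0.09811847 -0.57062169]
 [-0.09856417  0.01829403  0.99496253 -1.38233279]
 [ 0.          0.          0.          1.        ]]
large_mid [
[... 1380 characters left out ...]
.3, 60.0], 0.97), ([442.0, 272.9, 27.8, 36.3], 0.69)]
medium_grip [([203.3, 143.2, 59.7, 36.1], 0.75), ([441.5, 272.0, 28.2, 36.8], 0.61)]
small_grip [([283.0, 159.3, 54.0, 33.3], 0.79), ([201.0, 142.7, 62.6, 33.8], 0.6)]
mat_centre [([330.5, 212.7, 49.5, 40.2], 0.55)]
element [([372.8, 182.9, 22.5, 35.8], 0.65)]
canister [([444.5, 271.6, 26.2, 37.0], 0.95)]
sparkbox [([180.9, 146.7, 21.4, 29.0], 0.87)]
socket [([260.3, 169.5, 10.3, 13.1], 0.67), ([307.2, 243.8, 21.4, 21.0], 0.63)]
gasket [([304.7, 247.2, 21.7, 17.2], 0.77), ([204.8, 142.2, 58.4, 33.1], 0.53)]
filterbox [([243.9, 216.0, 45.5, 57.3], 0.62)]
fluid [([353.5, 135.6, 18.2, 42.7], 0.74)]
wrench [([258.6, 166.2, 11.6, 17.7], 0.68)]
```

```bash
python3 - <<'E'
import cv2
a=cv2.imread('pics/t0.png')[125:290,170:460]
cv2.imwrite('pics/t0c.png',cv2.resize(a,None,fx=2.75,fy=2.75,interpolation=cv2.INTER_CUBIC)[:, :800])
a=cv2.imread('pics/s0.png')[120:340,170:480]
cv2.imwrite('pics/s0c.png',cv2.resize(a,None,fx=2.5,fy=2.5,interpolation=cv2.INTER_CUBIC))
E
```

```text
(no output)
```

View pics/t0c.png

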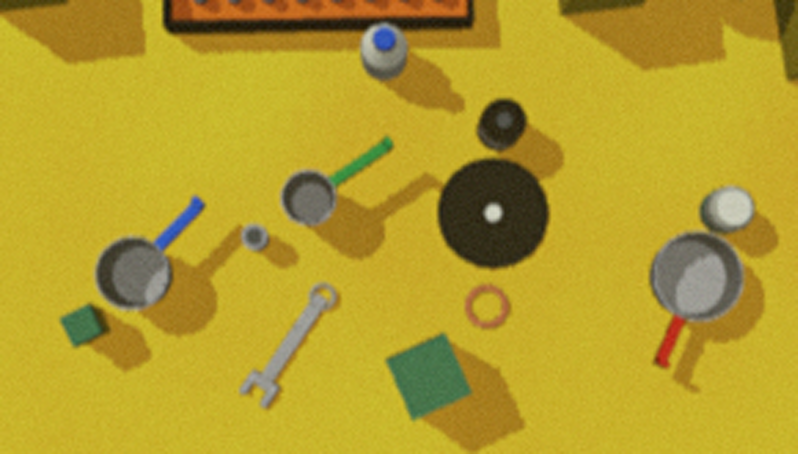

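View pics/s0c.png

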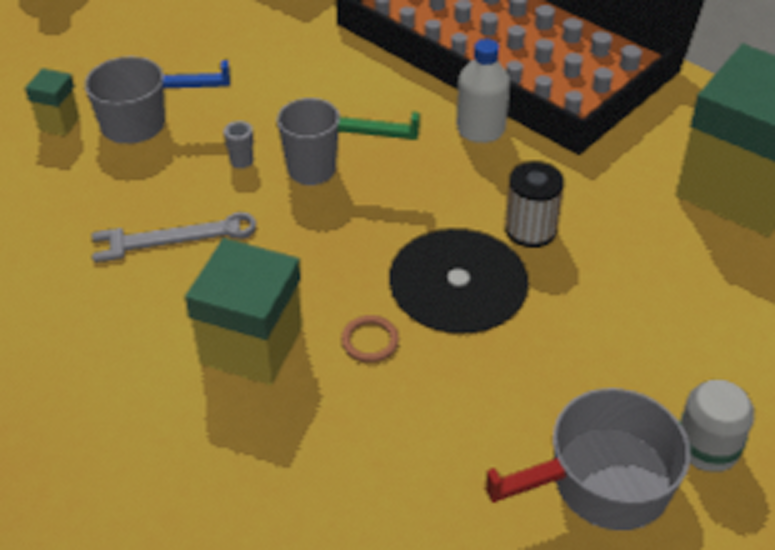

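The top view (crop scale 2.75, offset 170,125) shows these at full-picture pixels:
- Large pan: rim about (423,225), red handle end about (410,257).
- Medium pan: rim about (219,224), handle tip (242,199).
- Small pan: rim about (282,196), tip (312,177).
- Mat dot: about (349,202). The element stands just beyond the mat on the +x side.

The side view agrees with this. The filter box stands on the near-left side of the mat.

```bash
cat >> h.py <<'E'
from scipy.optimize import least_squares
from scipy.spatial.transform import Rotation as Rn
PAN={'large':(.052,.050,.044),'medium':(.042,.060,.055),'small':(.032,.070,.065)}
def hmask(p,n):
    h=cv2.cvtColor(cv2.GaussianBlur(p['img'],(3,3),0),cv2.COLOR_RGB2HSV).astype(int);H,S,V=h[...,0],h[...,1],h[...,2]
    c={'large':((H<5)|(H>174)),'medium':(H>105)&(H<128),'small':(H>48)&(H<75)}[n]
    return (c&(S>120)&(V>45)).astype(np.uint8)
def blob(m,near=None):
    k,l,st,ce=cv2.connectedComponentsWithStats(m)
    if k<2:return None
    sc=[st[i,4] if near is None else (st[i,4]>8)*st[i,4]/(20+np.hypot(*(ce[i]-near))) for i in range(1,k)]
    i=1+int(np.argmax(sc));ys,xs=np.where(l==i);q=np.c_[xs,ys]+0.
    return q
def hand(n,x,y,th,z0=0):
    r,h,g=PAN[n];P=[]
    for s in np.linspace(r,.112,25):
        for w in (-.007,0,.007):
            P.append((s,w,g+.005))
    for s in (.104,.112):
        for w in (-.007,0,.007):
            for z in np.linspace(g,g+.022,8):P.append((s,w,z))
    P=np.array(P);c,s=np.cos(th),np.sin(th)
    return np.c_[x+c*P[:,0]-s*P[:,1],y+s*P[:,0]+c*P[:,1],P[:,2]+z0]
def desc(q):
    b=cv2.minAreaRect(q.astype(np.float32));pts=cv2.boxPoints(b)
    e=[np.linalg.norm(pts[0]-pts[1]),np.linalg.norm(pts[1]-pts[2])]
    A,B=((pts[0]+pts[3])/2,(pts[1]+pts[2])/2) if e[0]>e[1] else ((pts[0]+pts[1])/2,(pts[2]+pts[3])/2)
    return A,B
def move(pos,yaw,tilt=0,N=12,show=True):
    """row repeated N times taking tool from the measured pose to pos, tool x at world yaw"""
    s=manip.sense();R0=Rn.from_quat(s['tool_rot'])
    c,sn=np.cos(yaw),np.sin(yaw)
    R1=Rn.from_matrix(np.array([[c,sn,0],[sn,-c,0],[0,0,-1]]))
    w=(R0.inv()*R1).as_rotvec()/N
    M=sum(Rn.from_rotvec(w*k).as_matrix() for k in range(N))
    d=np.linalg.solve(M,R0.inv().apply(np.array(pos)-s['tcp_pos']))
    print('N',N,'row',np.round(np.r_[d/.5,w/(2*np.pi)],4),'mm/row %.1f deg/row %.2f'%(1e3*np.linalg.norm(d),np.degrees(np.linalg.norm(w))))
E
python3 - <<'E'
from h import *
a=manip.snapshot('top');b=manip.snapshot('side')
rim={'large':((423.5,225.4),(170+621/2.5,120+447/2.5-0)),'medium':((218.7,223.9),None),'small':((282.4,196.3),None)}
mat=onz(a,(349.3,202.1),.003);print('mat',mat,onz(b,(170+459/2.5,120+277/2.5),.003))
for n,e in {'large':(410,257),'medium':(242,199),'small':(312,177)}.items():
    r,h,g=PAN[n];c=onz(a,rim[n][0],h);t=onz(a,e,g+.015)
    x0=[c[0],c[1],np.arctan2(t[1]-c[1],t[0]-c[0])]
    obs=[]
    for p in (a,b):
        m=proj(p,hand(n,*x0)).mean(0);q=blob(hmask(p,n),m);obs.append((p,q.mean(0),m))
        print(n,'blob',len(q),q.mean(0).round(1),'pred',m.round(1),'ends',np.round(desc(q),1).tolist())
    def res(v):
        R=list((proj(a,[[v[0],v[1],h]])[0]-rim[n][0]))
        for p,q in ((o[0],o[1]) for o in obs):R+=list(proj(p,hand(n,*v)).mean(0)-q)
        return R
    s=least_squares(res,x0);print(n,np.round(x0,4),s.x.round(4),np.round(s.fun,1),np.degrees(s.x[2]))
print('element',onz(a,(352,171),.068),'fbox',onz(a,(326,262),.09),'canister',onz(a,(434.5,201),.066),'spark',onz(a,(200.6,243),.06))
E
```

```text
mat [ 0.56299709 -0.1048813   0.003     ] [ 0.564585   -0.10303066  0.003     ]
large blob 19 [413.3 247.9] pred [411.5 252.3] ends [[410.20001220703125, 255.10000610351562], [416.3999938964844, 241.1999969482422]]
large blob 204 [380.  311.3] pred [374.1 312. ] ends [[365.79998779296875, 314.0], [394.79998779296875, 307.29998779296875]]
large [ 0.4912 -0.3335  2.7191] [ 0.4998 -0.3374  2.7364] [ 1.2 -2.7 -0.   1.8 -0.9 -0.1] 156.78199063701837
medium blob 1463 [556.  348.4] pred [238.9 202.8] ends [[535.0, 348.5], [579.0, 348.5]]
medium blob 97 [249.5 151.3] pred [254.  150.7] ends [[235.0, 149.0], [260.0, 149.0]]
medium [ 0.481   0.301  -0.7332] [ 0.3904  0.0038 -1.8689] [  96.1   31.8 -213.5  -83.5   31.6  105.5] -107.07944042442251
small blob 628 [166.9 102. ] pred [305.9 181.2] ends [[154.3000030517578, 104.80000305175781], [182.60000610351562, 102.0]]
small blob 93 [320.9 171. ] pred [327.7 170.8] ends [[306.0, 169.6999969482422], [335.1000061035156, 171.89999389648438]]
small [ 0.5698  0.1076 -0.9751] [0.6702 0.202  0.7717] [-29.6 -33.   67.1  41.  -20.9 -53.8] 44.212402058528404
element [ 0.65423891 -0.10582861  0.068     ] fbox [ 0.37337935 -0.02962223  0.09      ] canister [ 0.56693085 -0.36375271  0.066     ] spark [0.42151281 0.35346457 0.06      ]
```

```bash
python3 - <<'E'
from h import *
move([.48,.10,.25],np.radians(162),N=18)
E
```

```text
N 18 row [-0.0507 -0.0442 -0.0021  0.     -0.      0.0006] mm/row 33.6 deg/row 0.23
```

>>> {"name": "servo_tool", "arguments": {"commands": [-0.0507, -0.0442, -0.0021, 0, 0, 0.0006, 1, -0.0507, -0.0442, -0.0021, 0, 0, 0.0006, 1, -0.0507, -0.0442, -0.0021, 0, 0, 0.0006, 1, -0.0507, -0.0442, -0.0021, 0, 0, 0.0006, 1, -0.0507, -0.0442, -0.0021, 0, 0, 0.0006, 1, -0.0507, -0.0442, -0.0021, 0, 0, 0.0006, 1, -0.0507, -0.0442, -0.0021, 0, 0, 0.0006, 1, -0.0507, -0.0442, -0.0021, 0, 0, 0.0006, 1, -0.0507, -0.0442, -0.0021, 0, 0, 0.0006, 1, -0.0507, -0.0442, -0.0021, 0, 0, 0.0006, 1, -0.0507, -0.0442, -0.0021, 0, 0, 0.0006, 1, -0.0507, -0.0442, -0.0021, 0, 0, 0.0006, 1], "force": 110}}

```text
t: 2.7
tcp_pos: [0.3753, 0.2704, 0.2443]
tool_rot: [0.143, 0.99, 0.0, 0.0]
force: [0.3, 0.6, 0.4]
finger_gap: 1.006
gripper_force: 0.0
```

>>> {"name": "servo_tool", "arguments": {"commands": [-0.0507, -0.0442, -0.0021, 0, 0, 0.0006, 1, -0.0507, -0.0442, -0.0021, 0, 0, 0.0006, 1, -0.0507, -0.0442, -0.0021, 0, 0, 0.0006, 1, -0.0507, -0.0442, -0.0021, 0, 0, 0.0006, 1, -0.0507, -0.0442, -0.0021, 0, 0, 0.0006, 1, -0.0507, -0.0442, -0.0021, 0, 0, 0.0006, 1]}}

```text
t: 3.2
tcp_pos: [0.4821, 0.0989, 0.2505]
tool_rot: [0.154, 0.988, 0.0, 0.0]
force: [-0.4, 1.5, 0.4]
finger_gap: 1.006
gripper_force: 0.0
```

```bash
python3 - <<'E'
from h import *
s=manip.sense();print(s['tcp_pos'],s['t'])
move([.42,-.303,.22],np.radians(157),N=12)
E
```

```text
[0.48205287 0.09892932 0.25051376] 3.2
N 12 row [-0.0134 -0.0665  0.0051  0.      0.      0.0012] mm/row 34.0 deg/row 0.44
```

>>> {"name": "servo_tool", "arguments": {"commands": [-0.0134, -0.0665, 0.0051, 0, 0, 0.0012, 1, -0.0134, -0.0665, 0.0051, 0, 0, 0.0012, 1, -0.0134, -0.0665, 0.0051, 0, 0, 0.0012, 1, -0.0134, -0.0665, 0.0051, 0, 0, 0.0012, 1, -0.0134, -0.0665, 0.0051, 0, 0, 0.0012, 1, -0.0134, -0.0665, 0.0051, 0, 0, 0.0012, 1, -0.0134, -0.0665, 0.0051, 0, 0, 0.0012, 1, -0.0134, -0.0665, 0.0051, 0, 0, 0.0012, 1, -0.0134, -0.0665, 0.0051, 0, 0, 0.0012, 1, -0.0134, -0.0665, 0.0051, 0, 0, 0.0012, 1, -0.0134, -0.0665, 0.0051, 0, 0, 0.0012, 1, -0.0134, -0.0665, 0.0051, 0, 0, 0.0012, 1]}}

```text
t: 4.2
tcp_pos: [0.4191, -0.3034, 0.2197]
tool_rot: [0.199, 0.98, -0.0, 0.0]
force: [1.2, 0.7, 0.7]
finger_gap: 1.0
gripper_force: 0.0
```

```bash
python3 - <<'E'
from h import *
w=manip.snapshot('wrist');save(w,'w1.png');np.save('w1.npy',w,allow_pickle=True)
s=manip.sense();print(s['tcp_pos'],s['tool_rot'],w['world_to_cam'],w['mtx'][0,0])
q=blob(hmask(w,'large'));print(len(q),q.mean(0),desc(q))
print(proj(w,[[.495,-.335,.05]]),proj(w,hand('large',.495,-.335,2.74)).mean(0))
E
```

```text
[ 0.41910293 -0.31053637  0.21962733] [ 0.20063582  0.97965863 -0.0034567   0.00151488] [[ 3.90378827e-01  9.20654304e-01 -1.52818689e-04  1.16139026e-01]
 [-8.83348464e-01  3.74513501e-01 -2.81842385e-01  5.18449975e-01]
 [-2.59422172e-01  1.10160292e-01  9.59460706e-01 -2.24871380e-01]
 [ 0.00000000e+00  0.00000000e+00  0.00000000e+00  1.00000000e+00]] 344.4185322293071
721 [322.96255201 180.54230236] (array([323., 210.], dtype=float32), array([323., 149.], dtype=float32))
[[319.69622507 261.34568497]] [319.8351932  169.71494022]
```

View pics/w1.png

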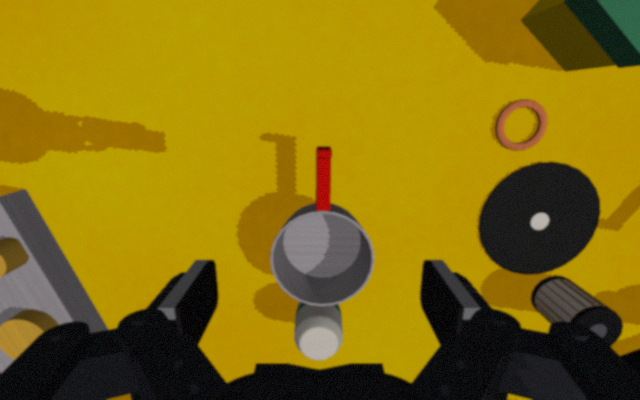

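The wrist view shows the red handle upright in the picture, from (323,148) to (323,210), with the rim centred about (322,257). The canister touches the far side of the pan at (319,335), and the mat dot is at (540,221).

```bash
cat >> h.py <<'E'
def fit(p,n,x0,rim=None,z0=0,wr=1):
    r,h,g=PAN[n];q=blob(hmask(p,n),proj(p,hand(n,*x0,z0)).mean(0))
    if rim is None:
        # rim centre from silhouette of the pan, top z ring matched by box of ring
        pass
    D=sorted(map(tuple,desc(q)),key=lambda a:a[1]+a[0]*.3)
    def res(v):
        d=desc(proj(p,hand(n,*v,z0)));d=sorted(map(tuple,d),key=lambda a:a[1]+a[0]*.3)
        R=list((np.array(d)-np.array(D)).ravel())
        if rim is not None:R+=list(wr*(proj(p,[[v[0],v[1],h+z0]])[0]-rim))
        return R
    s=least_squares(res,x0,diff_step=1e-3,method='lm');x,y,th=s.x
    print(n,'xy',s.x[:2].round(4),'th',np.degrees(th).round(1),'res px',np.round(s.fun,1),'grip',np.round([x+.082*np.cos(th),y+.082*np.sin(th)],4))
    return s.x
E
python3 - <<'E'
from h import *
w=np.load('w1.npy',allow_pickle=True).item()
fit(w,'large',[.495,-.335,2.74],(322,257));fit(w,'large',[.495,-.335,2.74])
print('mat',onz(w,(540,221),.003))
w=manip.snapshot('wrist');x=fit(w,'large',[.495,-.335,2.74]);print('mat',onz(w,(540,221),.003))
m=cv2.cvtColor(w['img'],cv2.COLOR_RGB2GRAY)
d=blob(((m>150)&(cv2.cvtColor(w['img'],cv2.COLOR_RGB2HSV)[...,1]<60)).astype(np.uint8)[:,500:580]);d=d[d[:,1]<260];print('dot',d.mean(0)+[500,0],onz(w,d.mean(0)+[500,0],.003))
s=manip.sense();print(s['tcp_pos'],s['tool_rot'],s['t'])
E
```

```text
large xy [ 0.4949 -0.3324] th 156.8 res px [ 0.1 -2.9 -0.1  0.1  0.1  3.3] grip [ 0.4195 -0.3001]
large xy [ 0.4963 -0.3326] th 157.0 res px [ 0.  -1.4 -0.   1.5] grip [ 0.4208 -0.3006]
mat [ 0.56608919 -0.10104028  0.003     ]
large xy [ 0.4963 -0.3331] th 157.1 res px [-0.  -1.   0.   1.1] grip [ 0.4208 -0.3011]
mat [ 0.56623759 -0.11080896  0.003     ]
dot [548.29047619 217.5047619 ] [ 0.56575374 -0.10157003  0.003     ]
[ 0.41945395 -0.30726105  0.21967314] [ 0.20130282  0.97952671 -0.00176134  0.00122343] 4.3
```

```bash
python3 - <<'E'
from h import *
move([.420,-.301,.026],np.radians(157),N=9)
E
```

```text
N 9 row [ 0.0005  0.0014  0.043  -0.0001  0.0001 -0.0001] mm/row 21.5 deg/row 0.04
```

>>> {"name": "servo_tool", "arguments": {"commands": [0.0005, 0.0014, 0.043, 0, 0, 0, 1, 0.0005, 0.0014, 0.043, 0, 0, 0, 1, 0.0005, 0.0014, 0.043, 0, 0, 0, 1, 0.0005, 0.0014, 0.043, 0, 0, 0, 1, 0.0005, 0.0014, 0.043, 0, 0, 0, 1, 0.0005, 0.0014, 0.043, 0, 0, 0, 1, 0.0005, 0.0014, 0.043, 0, 0, 0, 0.5, 0.0005, 0.0014, 0.043, 0, 0, 0, 0, 0.0005, 0.0014, 0.043, 0, 0, 0, -0.3, 0, 0, 0, 0, 0, 0, -0.4, 0, 0, 0, 0, 0, 0, -0.4]}}

```text
t: 5.22
tcp_pos: [0.4196, -0.294, 0.0255]
tool_rot: [0.198, 0.98, 0.001, -0.001]
force: [-0.4, 0.7, 0.0]
finger_gap: 0.31
gripper_force: 0.0
```

```bash
python3 - <<'E'
from h import *
s=manip.sense();print(s['tcp_pos'],s['finger_gap'],s['force'])
w=manip.snapshot('wrist');save(w,'w2.png')
fit(w,'large',[.495,-.333,2.74])
move([.420,-.301,.025],np.radians(157),N=1)
E
```

```text
[ 0.41960195 -0.29396032  0.02553399] 0.3102667781613028 [-0.36231765  0.72804441  0.00801206]
large xy [ 0.4959 -0.3305] th 157.9 res px [-0.   0.5  0.  -0.7] grip [ 0.4199 -0.2996]
N 1 row [-0.0044 -0.0117  0.003   0.     -0.      0.0003] mm/row 6.4 deg/row 0.10
```

>>> {"name": "servo_tool", "arguments": {"commands": [-0.003, -0.011, 0.001, 0, 0, 0, -0.4, 0, 0, 0, 0, 0, 0, -0.5, 0, 0, 0, 0, 0, 0, -1, 0, 0, 0, 0, 0, 0, -1, 0, 0, 0, 0, 0, 0, -1, 0, 0, 0, 0, 0, 0, -1, 0, 0, 0, 0, 0, 0, -1], "force": 110}}

```text
t: 5.85
tcp_pos: [0.4199, -0.3016, 0.027]
tool_rot: [0.199, 0.98, -0.001, 0.001]
force: [0.4, -1.2, 5.9]
finger_gap: 0.135
gripper_force: 107.3
```

>>> {"name": "servo_tool", "arguments": {"commands": [0, 0, -0.01, 0, 0, 0, -1, 0, 0, -0.02, 0, 0, 0, -1, 0, 0, -0.04, 0, 0, 0, -1, 0, 0, -0.04, 0, 0, 0, -1, 0, 0, -0.04, 0, 0, 0, -1, 0, 0, -0.02, 0, 0, 0, -1, 0, 0, 0, 0, 0, 0, -1, 0, 0, 0, 0, 0, 0, -1, 0, 0, 0, 0, 0, 0, -1]}}

```text
t: 6.6
tcp_pos: [0.4185, -0.2999, 0.1099]
tool_rot: [0.199, 0.98, 0.001, -0.001]
force: [0.0, 0.4, -2.6]
finger_gap: 0.131
gripper_force: 107.5
```

```bash
python3 - <<'E'
from h import *
s=manip.sense();print(s['tcp_pos'],s['finger_gap'],s['force'],s['gripper_force'],s['t'])
p=manip.snapshot('side');save(p,'s1.png')
a=p['img'][200:340,300:480,::-1];cv2.imwrite('pics/s1c.png',cv2.resize(a,None,fx=3,fy=3))
E
```

```text
[ 0.41851665 -0.29991604  0.10991588] 0.13146586001139624 [ 0.02793611  0.35968085 -2.64258632] 107.5309145450592 6.6
```

View pics/s1c.png

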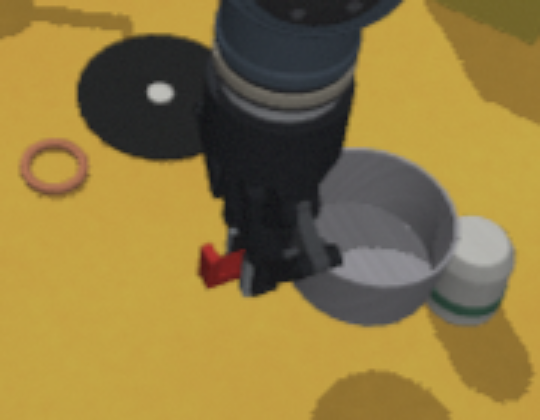

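The side view shows the large pan lifted level with its red handle in the fingers, and the canister still standing. Next I carry it to the mat.

```bash
python3 - <<'E'
from h import *
move([.4935,-.144,.100],np.radians(210),N=9)
E
```

```text
N 9 row [-0.0177  0.0357  0.0021  0.     -0.     -0.0163] mm/row 19.9 deg/row 5.88
```

>>> {"name": "servo_tool", "arguments": {"commands": [-0.0177, 0.0357, 0.0021, 0, 0, -0.0163, -1, -0.0177, 0.0357, 0.0021, 0, 0, -0.0163, -1, -0.0177, 0.0357, 0.0021, 0, 0, -0.0163, -1, -0.0177, 0.0357, 0.0021, 0, 0, -0.0163, -1, -0.0177, 0.0357, 0.0021, 0, 0, -0.0163, -1, -0.0177, 0.0357, 0.0021, 0, 0, -0.0163, -1, -0.0177, 0.0357, 0.0021, 0, 0, -0.0163, -1, -0.0177, 0.0357, 0.0021, 0, 0, -0.0163, -1, -0.0177, 0.0357, 0.0021, 0, 0, -0.0163, -1, 0, 0, 0, 0, 0, 0, -1, 0, 0, 0, 0, 0, 0, -1, 0, 0, 0, 0, 0, 0, -1]}}

```text
t: 7.65
tcp_pos: [0.4946, -0.145, 0.1005]
tool_rot: [-0.258, 0.966, 0.0, -0.0]
force: [0.4, -0.2, -2.3]
finger_gap: 0.13
gripper_force: 107.6
```

>>> {"name": "servo_tool", "arguments": {"commands": [0, 0, 0, 0, 0, 0, -1, 0, 0, 0, 0, 0, 0, -1]}}

```text
t: 7.82
tcp_pos: [0.4947, -0.1458, 0.101]
tool_rot: [-0.257, 0.966, -0.0, 0.0]
force: [0.7, 0.6, -1.9]
finger_gap: 0.135
gripper_force: 107.6
```

```bash
python3 - <<'E'
from h import *
s=manip.sense();print(s['tcp_pos'],s['t'])
p=manip.snapshot('top');save(p,'t1.png');z0=s['tcp_pos'][2]-.027
print('pred rim px',proj(p,[[.5645,-.103,z0+.05]]))
move([.4935,-.144,.029],np.radians(210),N=6)
a=p['img'][170:280,290:430,::-1];cv2.imwrite('pics/t1c.png',cv2.resize(a,None,fx=5,fy=5,interpolation=cv2.INTER_CUBIC))
E
```

```text
[ 0.49474525 -0.14580344  0.10098476] 7.8167
pred rim px [[352.51091393 197.93146697]]
N 6 row [ 0.0001  0.0007  0.024  -0.      0.     -0.0001] mm/row 12.0 deg/row 0.03
```

View pics/t1c.png

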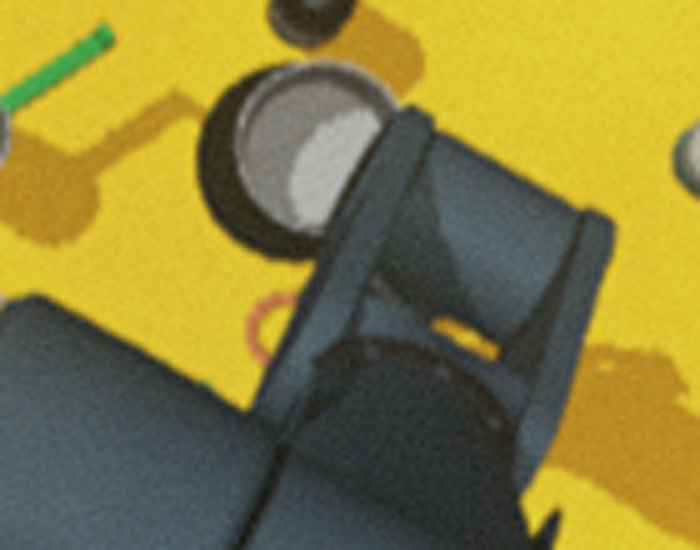

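The large pan hangs over the mat. Its rim centre is about (355,200) against a predicted (352.5,198), so I check that with the networks.

```bash
python3 - <<'E'
from h import *
s=manip.sense();z0=s['tcp_pos'][2]-.027
for v in ('wrist','side'):
    p=manip.snapshot(v);r=manip.silhouettes(p,'large_mid')[:1]
    fr=np.linspace(0,2*np.pi,60)
    for r in r:
        m=r['pixels'];print(v,r['conf'],np.round(r['box'],1),m.sum())
        def P(x,y):
            ring=np.r_[np.c_[x+.052*np.cos(fr),y+.052*np.sin(fr),0*fr+z0+.05],np.c_[x+.046*np.cos(fr),y+.046*np.sin(fr),0*fr+z0]]
            q=proj(p,ring);return q
        q=P(.5645,-.103);print('pred box at target',q.min(0).round(1),q.max(0).round(1))
    if v=='wrist':
        save(p,'w3.png')
        i=p['img'][:,:,::-1].copy()
        for u in P(.5645,-.103):cv2.circle(i,(int(u[0]),int(u[1])),1,(255,0,255),-1)
        cv2.imwrite('pics/w3o.png',i)
E
```

```text
wrist 0.61 [297.3 206.3  42.  163.6] 5668
pred box at target [212.5 300.8] [441.  528.9]
side 0.55 [334.  183.   45.8  50.8] 432
pred box at target [331.9 177.2] [380.2 224.4]
```

View pics/w3o.png

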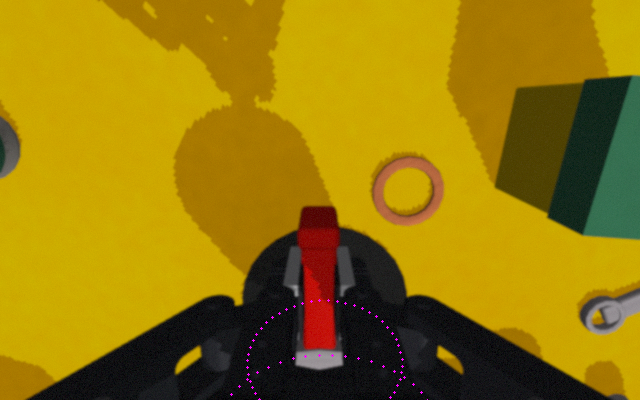

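```bash
python3 - <<'E'
from h import *
p=manip.snapshot('wrist')
s=manip.sense();print(s['tcp_pos'])
g=cv2.cvtColor(p['img'],cv2.COLOR_RGB2GRAY);h=cv2.cvtColor(p['img'],cv2.COLOR_RGB2HSV)
# mat edge points: from outside yellow to dark along rays, upper arc
c=np.array([325,300.]);E=[]
for a in np.radians(np.r_[185:245:3,292:345:3]):
    for r in np.arange(115,50,-.5):
        u=c+r*np.array([np.cos(a),np.sin(a)])
        if g[int(round(u[1])),int(round(u[0]))]<52: E.append(onz(p,u,.003));break
E=np.array(E)
r=least_squares(lambda v:np.hypot(E[:,0]-v[0],E[:,1]-v[1])-.066,[.5645,-.103],loss='soft_l1',f_scale=.001)
print('mat',r.x.round(4),np.abs(r.fun).round(4))
q=blob(hmask(p,'large'));print(desc(q))
z0=s['tcp_pos'][2]-.027
# stop top outer edge
print('stop top mid',onz(p,(319,207),z0+.066),'expected',s['tcp_pos'][:2]+.030*np.array([np.cos(np.radians(210)),np.sin(np.radians(210))]))
print('rim at bar',onz(p,(320,366),z0+.05),onz(p,(320,350),z0+.05), 'expected outer',s['tcp_pos'][:2]-.030*np.array([np.cos(np.radians(210)),np.sin(np.radians(210))]))
E
```

```text
[ 0.49454444 -0.14513203  0.10121735]
mat [ 0.5666 -0.1011] [0.0015 0.0017 0.0015 0.0009 0.001  0.0007 0.0003 0.0003 0.0003 0.0003
 0.0005 0.0002 0.0007 0.     0.0004 0.0009 0.0009 0.0001 0.0001 0.0005
 0.0005 0.0003 0.0004 0.0001 0.0006 0.0001 0.     0.     0.     0.0001
 0.0007 0.0007 0.0006 0.0002 0.0009 0.0012 0.0011 0.001 ]
(array([318., 208.], dtype=float32), array([318., 349.], dtype=float32))
stop top mid [ 0.46110071 -0.16572361  0.14021735] expected [ 0.46856368 -0.16013203]
rim at bar [ 0.52558584 -0.12825617  0.12421735] [ 0.51866194 -0.13223484  0.12421735] expected outer [ 0.5205252  -0.13013203]
```

```bash
python3 - <<'E'
from h import *
move([.4965,-.1415,.031],np.radians(210),N=6)
E
```

```text
N 6 row [-0.0012  0.0007  0.0234 -0.      0.     -0.0001] mm/row 11.7 deg/row 0.02
```

>>> {"name": "servo_tool", "arguments": {"commands": [-0.0012, 0.0007, 0.0234, 0, 0, 0, -1, -0.0012, 0.0007, 0.0234, 0, 0, 0, -1, -0.0012, 0.0007, 0.0234, 0, 0, 0, -1, -0.0012, 0.0007, 0.0234, 0, 0, 0, -1, -0.0012, 0.0007, 0.0234, 0, 0, 0, -1, -0.0012, 0.0007, 0.0234, 0, 0, 0, -1, 0, 0, 0, 0, 0, 0, -1, 0, 0, 0, 0, 0, 0, -1, 0, 0, 0, 0, 0, 0, -1, 0, 0, 0.002, 0, 0, 0, -1, 0, 0, 0, 0, 0, 0, -1]}}

```text
t: 9.03
tcp_pos: [0.4969, -0.1414, 0.0303]
tool_rot: [-0.258, 0.966, -0.0, 0.0]
force: [-0.1, -1.1, -0.6]
finger_gap: 0.136
gripper_force: 108.1
```

```bash
python3 - <<'E'
from h import *
s=manip.sense();print(s['tcp_pos'],s['force'])
p=manip.snapshot('side');save(p,'s2.png')
x=fit(p,'large',[.565,-.102,np.radians(210)],z0=.003)
for v in ('large_mid',):
    r=manip.silhouettes(p,v)[0];print(r['conf'],r['box'])
a=p['img'][150:270,290:420,::-1];cv2.imwrite('pics/s2c.png',cv2.resize(a,None,fx=5,fy=5,interpolation=cv2.INTER_CUBIC))
t=np.linspace(0,6.28,60);q=proj(p,np.c_[.565+.052*np.cos(t),-.102+.052*np.sin(t),0*t+.053]);print('rim box',q.min(0),q.max(0))
E
```

```text
[ 0.49686214 -0.14137194  0.03032947] [-0.08135719 -1.10832681 -0.55969055]
large xy [ 0.566  -0.1058] th 208.3 res px [ 0.1 -0.8 -0.1  0.7] grip [ 0.4939 -0.1448]
0.74 [338.4, 205.1, 38.7, 47.7]
rim box [331.44873852 199.79146137] [377.37190562 232.62124697]
```

View pics/s2c.png

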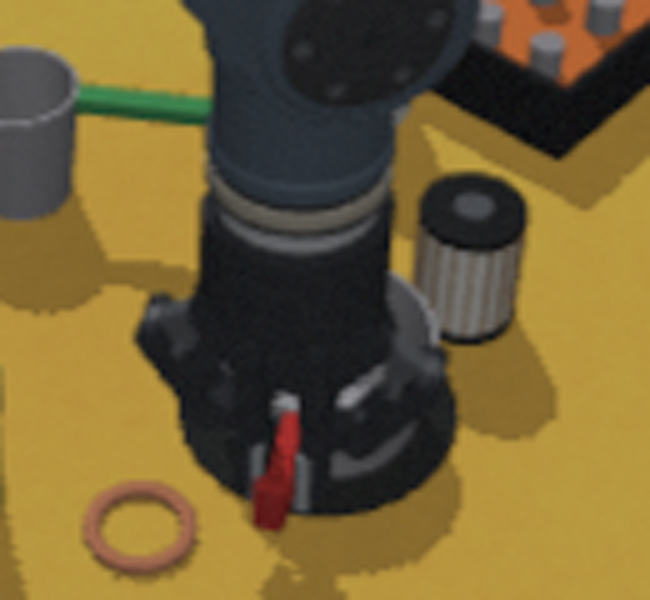

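The large pan stands on the mat, with its rim's right edge at about column 378 (377 predicted). I release it, back off upward and look from above.

>>> {"name": "servo_tool", "arguments": {"commands": [0, 0, 0.002, 0, 0, 0, -1, 0, 0, 0, 0, 0, 0, -0.7, 0, 0, 0, 0, 0, 0, -0.4, 0, 0, 0, 0, 0, 0, 0, 0, 0, 0, 0, 0, 0, 0.2, 0, 0, -0.04, 0, 0, 0, 0.3, 0, 0, -0.08, 0, 0, 0, 0.5, 0, 0, -0.08, 0, 0, 0, 1, 0, 0, -0.08, 0, 0, 0, 1, 0, 0, -0.08, 0, 0, 0, 1, 0, 0, 0, 0, 0, 0, 1, 0, 0, 0, 0, 0, 0, 1]}}

```text
t: 10.13
tcp_pos: [0.4982, -0.1418, 0.2115]
tool_rot: [-0.258, 0.966, -0.002, 0.002]
force: [-1.6, 0.6, -0.2]
finger_gap: 1.002
gripper_force: 0.0
```

```bash
cat >> h.py <<'E'
def rimfit(p,n,x,y,z0,tol=.012):
    """refine rim centre: grey-vs-surroundings edge along radial lines projected, robust circle"""
    g=cv2.GaussianBlur(cv2.cvtColor(p['img'],cv2.COLOR_RGB2HSV)[...,1],(3,3),0).astype(float)
    r,h,_=PAN[n];E=[]
    for a in np.linspace(0,2*np.pi,90,endpoint=False):
        rr=np.arange(r-tol,r+tol,.0005);q=proj(p,np.c_[x+rr*np.cos(a),y+rr*np.sin(a),0*rr+z0+h])
        if q.min()<1 or (q[:,0]>638).any() or (q[:,1]>398).any():continue
        v=cv2.remap(g.astype(np.float32),q[:,0].astype(np.float32)[None],q[:,1].astype(np.float32)[None],1)[0]
        k=np.convolve(v,np.r_[np.ones(6),-np.ones(6)],'valid');i=np.argmax(k)
        if k[i]>150:E.append((x+rr[i+6]*np.cos(a),y+rr[i+6]*np.sin(a)))
    E=np.array(E);s=least_squares(lambda v:np.hypot(E[:,0]-v[0],E[:,1]-v[1])-r,[x,y],loss='soft_l1',f_scale=.001)
    print(n,'rim',s.x.round(4),'pts',len(E),'med res mm',(1e3*np.median(abs(np.hypot(E[:,0]-s.x[0],E[:,1]-s.x[1])-r))).round(2));return s.x
E
python3 - <<'E'
from h import *
s=manip.sense();print(s['tcp_pos'],s['t'])
p=manip.snapshot('wrist');save(p,'w4.png')
fit(p,'large',[.565,-.102,np.radians(210)],z0=.003);rimfit(p,'large',.565,-.102,.003)
move([.52,.20,.25],np.radians(138),N=12)
E
```

```text
[ 0.49820054 -0.14183707  0.21150486] 10.1333
large xy [ 0.5678 -0.102 ] th 209.9 res px [ 0.  -1.  -0.   1.1] grip [ 0.4967 -0.1429]
large rim [ 0.5659 -0.1028] pts 75 med res mm 0.58
N 12 row [-0.0009  0.0609 -0.0068 -0.      0.      0.0166] mm/row 30.6 deg/row 5.99
```

View pics/w4.png

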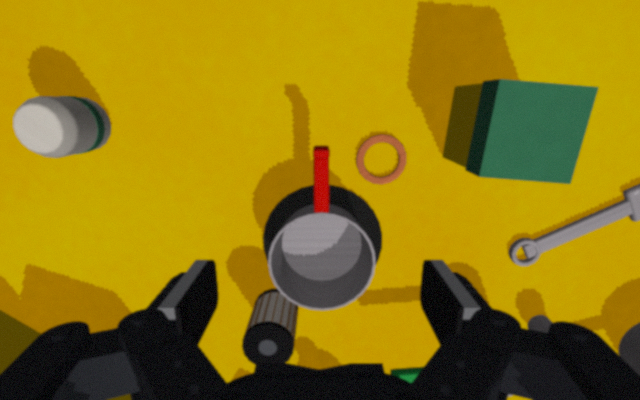

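The large pan stands centred on the mat: the fit gives (0.566,-0.1025) against the mat at (0.5655,-0.102). On to the medium pan.

```bash
python3 - <<'E'
from h import *
move([.542,.246,.23],np.radians(138),N=12)
E
```

```text
N 12 row [-0.0044  0.0693 -0.0034 -0.      0.      0.0166] mm/row 34.7 deg/row 5.99
```

>>> {"name": "servo_tool", "arguments": {"commands": [-0.0044, 0.0693, -0.0034, 0, 0, 0.0166, 1, -0.0044, 0.0693, -0.0034, 0, 0, 0.0166, 1, -0.0044, 0.0693, -0.0034, 0, 0, 0.0166, 1, -0.0044, 0.0693, -0.0034, 0, 0, 0.0166, 1, -0.0044, 0.0693, -0.0034, 0, 0, 0.0166, 1, -0.0044, 0.0693, -0.0034, 0, 0, 0.0166, 1, -0.0044, 0.0693, -0.0034, 0, 0, 0.0166, 1, -0.0044, 0.0693, -0.0034, 0, 0, 0.0166, 1, -0.0044, 0.0693, -0.0034, 0, 0, 0.0166, 1, -0.0044, 0.0693, -0.0034, 0, 0, 0.0166, 1, -0.0044, 0.0693, -0.0034, 0, 0, 0.0166, 1, -0.0044, 0.0693, -0.0034, 0, 0, 0.0166, 1]}}

```text
t: 11.18
tcp_pos: [0.5398, 0.2482, 0.2266]
tool_rot: [0.359, 0.933, -0.002, -0.003]
force: [0.4, -0.9, 0.0]
finger_gap: 0.996
gripper_force: 0.0
```

>>> {"name": "servo_tool", "arguments": {"commands": [0, 0, 0, 0, 0, 0, 1, 0, 0, 0, 0, 0, 0, 1, 0, 0, 0, 0, 0, 0, 1, 0, 0, 0, 0, 0, 0, 1]}}

```text
t: 11.52
tcp_pos: [0.5399, 0.2453, 0.2277]
tool_rot: [0.357, 0.934, -0.001, -0.002]
force: [-0.1, -0.9, 0.4]
finger_gap: 1.0
gripper_force: 0.0
```

```bash
python3 - <<'E'
from h import *
s=manip.sense();print(s['tcp_pos'],s['q'],s['t'])
p=manip.snapshot('wrist');save(p,'w5.png');np.save('w5.npy',p,allow_pickle=True)
print(proj(p,[[.481,.301,.06]]),proj(p,hand('medium',.481,.301,np.radians(-42))).mean(0))
q=blob(hmask(p,'medium'));print(len(q),q.mean(0),desc(q))
E
```

```text
[0.53993223 0.245276   0.22769986] [ 2.38222309e-01  4.90090956e-01  1.51586572e+00 -2.28578529e-04
  1.14004140e+00 -6.02300895e-01] 11.5167
[[321.93743664  88.75665951]] [321.4482053  190.15366393]
1036 [328.06853282 174.26640927] (array([328.5, 135. ], dtype=float32), array([328.5, 214. ], dtype=float32))
```

View pics/w5.png

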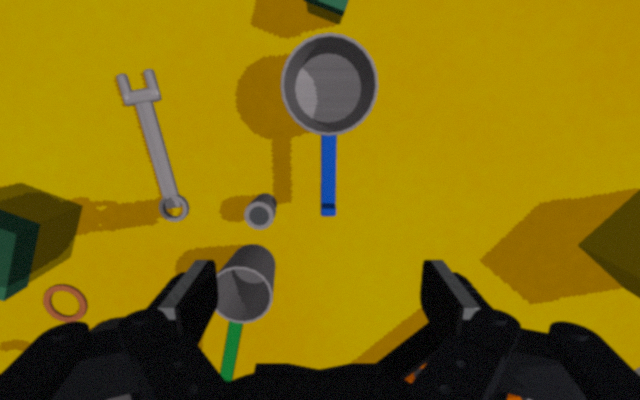

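The medium pan's rim is centred at about (329,83), its blue handle runs down to (328,214), and the socket stands about 65 px to the left at (260,210). I will descend with the fingers only half open.

```bash
python3 - <<'E'
from h import *
p=np.load('w5.npy',allow_pickle=True).item()
a=fit(p,'medium',[.481,.301,np.radians(-42)],(329,83));b=rimfit(p,'medium',a[0],a[1],0);x=fit(p,'medium',a,proj(p,[[b[0],b[1],.06]])[0],wr=2)
print('socket',onz(p,(260,213),.042))
th=x[2];yaw=th+np.pi;T=x[:2]+.082*np.array([np.cos(th),np.sin(th)])
print(T,np.degrees(yaw));move([*T,.036],yaw,N=9);move([*T,.12],yaw,N=5)
E
```

```text
medium xy [0.4819 0.3082] th -41.8 res px [ 0.1 -1.3 -0.   0.8 -0.   0.6] grip [0.543  0.2536]
medium rim [0.4833 0.307 ] pts 90 med res mm 0.17
medium xy [0.4829 0.3073] th -41.8 res px [ 0.1  0.3 -0.   2.3 -0.  -1.1] grip [0.544  0.2526]
socket [0.52745063 0.17666515 0.042     ]
[0.54402739 0.25261171] 138.1802620367646
N 9 row [ 0.0004  0.0018  0.0427 -0.     -0.     -0.    ] mm/row 21.4 deg/row 0.02
N 5 row [ 0.0008  0.0033  0.0433 -0.0001 -0.0001 -0.    ] mm/row 21.7 deg/row 0.04
```

>>> {"name": "servo_tool", "arguments": {"commands": [0.0004, 0.0018, 0.0427, 0, 0, 0, 0, 0.0004, 0.0018, 0.0427, 0, 0, 0, -0.2, 0.0004, 0.0018, 0.0427, 0, 0, 0, -0.2, 0.0004, 0.0018, 0.0427, 0, 0, 0, -0.2, 0.0004, 0.0018, 0.0427, 0, 0, 0, -0.2, 0.0004, 0.0018, 0.0427, 0, 0, 0, -0.2, 0.0004, 0.0018, 0.0427, 0, 0, 0, -0.2, 0.0004, 0.0018, 0.0427, 0, 0, 0, -0.2, 0.0004, 0.0018, 0.0427, 0, 0, 0, -0.2, 0, 0, 0, 0, 0, 0, -0.2, 0, 0, 0, 0, 0, 0, -0.2, 0, 0, 0, 0, 0, 0, -0.2]}}

```text
t: 12.57
tcp_pos: [0.5461, 0.2532, 0.0382]
tool_rot: [0.357, 0.934, 0.0, 0.0]
force: [-0.1, 0.8, -0.3]
finger_gap: 0.399
gripper_force: 0.0
```

```bash
python3 - <<'E'
from h import *
s=manip.sense();print(s['tcp_pos'],s['finger_gap'],s['force'],s['q'][5])
move([.5440,.2526,.036],np.radians(138.2),N=1)
E
```

```text
[0.54614136 0.25315317 0.03819843] 0.39945604066557266 [-0.0741813   0.79082169 -0.33625326] -0.5914690882103902
N 1 row [ 0.0025 -0.0037  0.0044  0.0001  0.0001 -0.0002] mm/row 3.1 deg/row 0.09
```

>>> {"name": "servo_tool", "arguments": {"commands": [0.002, -0.003, 0.004, 0, 0, 0, -0.2, 0, 0, 0, 0, 0, 0, -0.5, 0, 0, 0, 0, 0, 0, -1, 0, 0, 0, 0, 0, 0, -1, 0, 0, 0, 0, 0, 0, -1, 0, 0, 0, 0, 0, 0, -1, 0, 0, 0, 0, 0, 0, -1], "force": 110}}

```text
t: 13.15
tcp_pos: [0.5446, 0.2529, 0.0361]
tool_rot: [0.357, 0.934, 0.0, 0.001]
force: [-0.1, -3.2, 4.6]
finger_gap: 0.137
gripper_force: 107.7
```

>>> {"name": "servo_tool", "arguments": {"commands": [0, 0, -0.01, 0, 0, 0, -1, 0, 0, -0.03, 0, 0, 0, -1, 0, 0, -0.05, 0, 0, 0, -1, 0, 0, -0.05, 0, 0, 0, -1, 0, 0, -0.05, 0, 0, 0, -1, 0, 0, -0.05, 0, 0, 0, -1, 0, 0, -0.03, 0, 0, 0, -1, 0, 0, -0.01, 0, 0, 0, -1, 0, 0, 0, 0, 0, 0, -1, 0, 0, 0, 0, 0, 0, -1]}}

```text
t: 13.98
tcp_pos: [0.5432, 0.2531, 0.1744]
tool_rot: [0.357, 0.934, -0.0, -0.001]
force: [-0.1, -0.3, -2.3]
finger_gap: 0.137
gripper_force: 107.5
```

```bash
python3 - <<'E'
from h import *
c=np.array([.566,-.1025])
h=np.radians(60);T=c+.082*np.array([np.cos(h),np.sin(h)])
s=manip.sense();print(s['tcp_pos'],T)
move([*T,.175],h+np.pi,N=18)
E
```

```text
[0.54315593 0.2530792  0.17435508] [ 0.607      -0.03148592]
N 18 row [-0.0041 -0.0369 -0.0001 -0.     -0.     -0.0157] mm/row 18.5 deg/row 5.66
```

>>> {"name": "servo_tool", "arguments": {"commands": [-0.0041, -0.0369, 0, 0, 0, -0.0157, -1, -0.0041, -0.0369, 0, 0, 0, -0.0157, -1, -0.0041, -0.0369, 0, 0, 0, -0.0157, -1, -0.0041, -0.0369, 0, 0, 0, -0.0157, -1, -0.0041, -0.0369, 0, 0, 0, -0.0157, -1, -0.0041, -0.0369, 0, 0, 0, -0.0157, -1, -0.0041, -0.0369, 0, 0, 0, -0.0157, -1, -0.0041, -0.0369, 0, 0, 0, -0.0157, -1, -0.0041, -0.0369, 0, 0, 0, -0.0157, -1, -0.0041, -0.0369, 0, 0, 0, -0.0157, -1, -0.0041, -0.0369, 0, 0, 0, -0.0157, -1, -0.0041, -0.0369, 0, 0, 0, -0.0157, -1]}}

```text
t: 14.98
tcp_pos: [0.5263, 0.043, 0.1733]
tool_rot: [-0.227, 0.974, 0.001, -0.002]
force: [-0.0, 0.0, -1.4]
finger_gap: 0.137
gripper_force: 107.5
```

>>> {"name": "servo_tool", "arguments": {"commands": [-0.0041, -0.0369, 0, 0, 0, -0.0157, -1, -0.0041, -0.0369, 0, 0, 0, -0.0157, -1, -0.0041, -0.0369, 0, 0, 0, -0.0157, -1, -0.0041, -0.0369, 0, 0, 0, -0.0157, -1, -0.0041, -0.0369, 0, 0, 0, -0.0157, -1, -0.0041, -0.0369, 0, 0, 0, -0.0157, -1, 0, 0, 0, 0, 0, 0, -1, 0, 0, 0, 0, 0, 0, -1, 0, 0, 0, 0, 0, 0, -1, 0, 0, 0, 0, 0, 0, -1]}}

```text
t: 15.82
tcp_pos: [0.6057, -0.031, 0.1741]
tool_rot: [-0.5, 0.866, 0.001, -0.001]
force: [0.8, -0.1, -1.9]
finger_gap: 0.135
gripper_force: 107.6
```

```bash
python3 - <<'E'
from h import *
s=manip.sense();print(s['tcp_pos'],s['q'][5],s['t'],s['force']); z0=s['tcp_pos'][2]-.036
h=np.radians(60);u=np.array([np.cos(h),np.sin(h)]);c=s['tcp_pos'][:2]-.082*u;print('axis if rigid',c)
p=manip.snapshot('wrist');save(p,'w6.png');fit(p,'medium',[*c,h],z0=z0)
p=manip.snapshot('top');save(p,'t2.png');rimfit(p,'medium',*c,z0)
p=manip.snapshot('side');save(p,'s3.png');fit(p,'medium',[*c,h],z0=z0)
T=np.array([.566,-.1025])+.082*u;move([*T,.10],h+np.pi,N=4);move([*T,.044],h+np.pi,N=8)
E
```

```text
[ 0.60567316 -0.03100759  0.17405971] -2.8526399955445276 15.8167 [ 0.81630234 -0.14016181 -1.88499837]
axis if rigid [ 0.56467316 -0.10202167]
medium xy [ 0.5633 -0.107 ] th 60.0 res px [-0.2 -8.6  0.2 10.6] grip [ 0.6043 -0.036 ]
medium rim [ 0.5619 -0.105 ] pts 43 med res mm 1.02
medium xy [ 0.5519 -0.1106] th 55.8 res px [-0.1 -4.9  0.1  4.4] grip [ 0.5981 -0.0428]
N 4 row [-0.     -0.0003  0.0375  0.     -0.     -0.    ] mm/row 18.8 deg/row 0.02
N 8 row [-0.     -0.0001  0.0328  0.     -0.     -0.    ] mm/row 16.4 deg/row 0.01
```

Joint 6 is right at its range, because the shoulder offset shifted it by 10 degrees. I turn back to a handle direction of 48 degrees straight away.

```bash
python3 - <<'E'
from h import *
h=np.radians(48);u=np.array([np.cos(h),np.sin(h)])
T=np.array([.566,-.1025])+.084*u;print(T);move([*T,.174],h+np.pi,N=3)
E
```

```text
[ 0.62220697 -0.04007583]
N 3 row [-0.001  -0.0119  0.0007  0.0001 -0.      0.0111] mm/row 6.0 deg/row 3.98
```

>>> {"name": "servo_tool", "arguments": {"commands": [-0.001, -0.0119, 0, 0, 0, 0.0111, -1, -0.001, -0.0119, 0, 0, 0, 0.0111, -1, -0.001, -0.0119, 0, 0, 0, 0.0111, -1, 0, 0, 0, 0, 0, 0, -1, 0, 0, 0, 0, 0, 0, -1, 0, 0, 0, 0, 0, 0, -1, 0, 0, 0, 0, 0, 0, -1]}}

```text
t: 16.55
tcp_pos: [0.6224, -0.0403, 0.1752]
tool_rot: [-0.407, 0.914, 0.0, -0.0]
force: [-0.4, 0.3, -1.5]
finger_gap: 0.14
gripper_force: 107.6
```

```bash
python3 - <<'E'
from h import *
s=manip.sense();print(s['tcp_pos'],s['q'][5],s['t']); z0=s['tcp_pos'][2]-.036
h=np.radians(48);u=np.array([np.cos(h),np.sin(h)]);c=s['tcp_pos'][:2]-.082*u;print('axis if rigid',c)
p=manip.snapshot('top');save(p,'t3.png');rimfit(p,'medium',*c,z0)
T=np.array([.566,-.1025])+.084*u;move([*T,.09],h+np.pi,N=5)
E
```

```text
[ 0.62243976 -0.04030343  0.17520032] -2.652120434981708 16.55
axis if rigid [ 0.56757105 -0.10124131]
medium rim [ 0.5648 -0.1038] pts 50 med res mm 0.73
N 5 row [ 0.      0.0002  0.0341  0.     -0.     -0.    ] mm/row 17.0 deg/row 0.01
```

>>> {"name": "servo_tool", "arguments": {"commands": [0, 0, 0.034, 0, 0, 0, -1, 0, 0, 0.034, 0, 0, 0, -1, 0, 0, 0.034, 0, 0, 0, -1, 0, 0, 0.034, 0, 0, 0, -1, 0, 0, 0.034, 0, 0, 0, -1, 0, 0, 0.02, 0, 0, 0, -1, 0, 0, 0.02, 0, 0, 0, -1, 0, 0, 0.02, 0, 0, 0, -1, 0, 0, 0.016, 0, 0, 0, -1, 0, 0, 0, 0, 0, 0, -1, 0, 0, 0, 0, 0, 0, -1]}}

```text
t: 17.52
tcp_pos: [0.623, -0.0407, 0.052]
tool_rot: [-0.406, 0.914, 0.0, -0.0]
force: [-0.0, -0.3, -1.5]
finger_gap: 0.135
gripper_force: 107.6
```

>>> {"name": "servo_tool", "arguments": {"commands": [0, 0, 0.004, 0, 0, 0, -1, 0, 0, 0.004, 0, 0, 0, -1, 0, 0, 0.003, 0, 0, 0, -1, 0, 0, 0, 0, 0, 0, -1, 0, 0, 0, 0, 0, 0, -1]}}

```text
t: 17.93
tcp_pos: [0.6231, -0.0407, 0.0469]
tool_rot: [-0.406, 0.914, -0.0, 0.0]
force: [-0.6, 1.0, -1.8]
finger_gap: 0.138
gripper_force: 107.6
```

>>> {"name": "servo_tool", "arguments": {"commands": [0, 0, 0.003, 0, 0, 0, -1, 0, 0, 0.003, 0, 0, 0, -1, 0, 0, 0.002, 0, 0, 0, -1, 0, 0, 0, 0, 0, 0, -1, 0, 0, 0, 0, 0, 0, -1]}}

```text
t: 18.35
tcp_pos: [0.6235, -0.0406, 0.0434]
tool_rot: [-0.406, 0.914, -0.0, 0.001]
force: [-0.1, 2.3, 3.9]
finger_gap: 0.135
gripper_force: 108.5
```

>>> {"name": "servo_tool", "arguments": {"commands": [0, 0, 0, 0, 0, 0, -0.7, 0, 0, 0, 0, 0, 0, -0.4, 0, 0, 0, 0, 0, 0, -0.3, 0, 0, 0, 0, 0, 0, -0.3, 0, 0, -0.02, 0, 0, 0, -0.3, 0, 0, -0.06, 0, 0, 0, -0.3, 0, 0, -0.08, 0, 0, 0, 0, 0, 0, -0.08, 0, 0, 0, 1, 0, 0, -0.08, 0, 0, 0, 1, 0, 0, 0, 0, 0, 0, 1, 0, 0, 0, 0, 0, 0, 1, 0, 0, 0, 0, 0, 0, 1]}}

```text
t: 19.35
tcp_pos: [0.6224, -0.0406, 0.2029]
tool_rot: [-0.406, 0.914, 0.0, -0.0]
force: [0.4, 0.0, -0.1]
finger_gap: 1.0
gripper_force: 0.0
```

```bash
python3 - <<'E'
from h import *
s=manip.sense();print(s['tcp_pos'],s['t'])
p=manip.snapshot('wrist');save(p,'w7.png')
b=rimfit(p,'medium',.566,-.1025,.007);fit(p,'medium',[*b,np.radians(48)],z0=.007);fit(p,'large',[.566,-.1025,np.radians(210)],z0=.003);rimfit(p,'large',.566,-.1025,.003)
# small pan look position
move([.616,.04,.25],np.radians(124),N=12)
E
```

```text
[ 0.6223648  -0.04060992  0.20292128] 19.35
medium rim [ 0.5648 -0.1053] pts 87 med res mm 8.91
medium xy [ 0.5682 -0.1041] th 47.9 res px [ 0.  -1.3 -0.   1.4] grip [ 0.6232 -0.0433]
large xy [ 0.5825 -0.0732] th 221.8 res px [  3.8 -33.1  -4.4  40.5] grip [ 0.5214 -0.1279]
large rim [ 0.5669 -0.1009] pts 81 med res mm 3.0
N 12 row [ 0.001   0.0154 -0.008   0.     -0.      0.0241] mm/row 8.7 deg/row 8.66
```

View pics/w7.png

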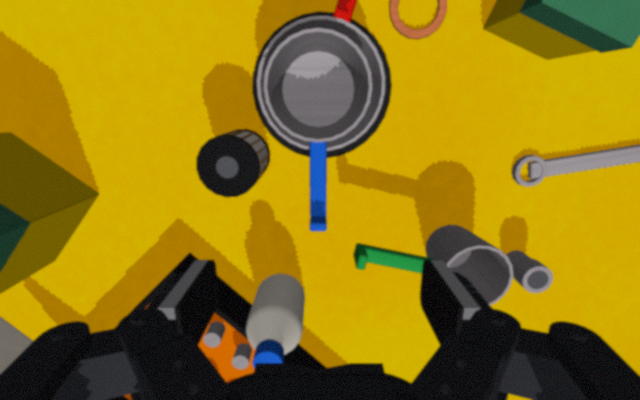

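The medium pan sits inside the large one, concentric at about (320,85), with its blue handle clear of the element. Next is the small pan.

```bash
python3 - <<'E'
from h import *
move([.616,.04,.24],np.radians(124),N=16)
E
```

```text
N 16 row [ 0.001   0.0116 -0.0048  0.     -0.      0.018 ] mm/row 6.3 deg/row 6.49
```

>>> {"name": "servo_tool", "arguments": {"commands": [0.001, 0.0116, -0.0048, 0, 0, 0.018, 1, 0.001, 0.0116, -0.0048, 0, 0, 0.018, 1, 0.001, 0.0116, -0.0048, 0, 0, 0.018, 1, 0.001, 0.0116, -0.0048, 0, 0, 0.018, 1, 0.001, 0.0116, -0.0048, 0, 0, 0.018, 1, 0.001, 0.0116, -0.0048, 0, 0, 0.018, 1, 0.001, 0.0116, -0.0048, 0, 0, 0.018, 1, 0.001, 0.0116, -0.0048, 0, 0, 0.018, 1, 0.001, 0.0116, -0.0048, 0, 0, 0.018, 1, 0.001, 0.0116, -0.0048, 0, 0, 0.018, 1, 0.001, 0.0116, -0.0048, 0, 0, 0.018, 1, 0.001, 0.0116, -0.0048, 0, 0, 0.018, 1]}}

```text
t: 20.4
tcp_pos: [0.6023, 0.0215, 0.229]
tool_rot: [0.26, 0.966, -0.0, -0.003]
force: [0.4, -0.2, 0.0]
finger_gap: 0.997
gripper_force: 0.0
```

>>> {"name": "servo_tool", "arguments": {"commands": [0.001, 0.0116, -0.0048, 0, 0, 0.018, 1, 0.001, 0.0116, -0.0048, 0, 0, 0.018, 1, 0.001, 0.0116, -0.0048, 0, 0, 0.018, 1, 0.001, 0.0116, -0.0048, 0, 0, 0.018, 1, 0, 0, 0, 0, 0, 0, 1, 0, 0, 0, 0, 0, 0, 1, 0, 0, 0, 0, 0, 0, 1, 0, 0, 0, 0, 0, 0, 1]}}

```text
t: 21.07
tcp_pos: [0.6163, 0.0398, 0.2401]
tool_rot: [0.467, 0.884, -0.0, -0.001]
force: [-1.1, 0.2, 0.7]
finger_gap: 0.997
gripper_force: 0.0
```

```bash
python3 - <<'E'
from h import *
s=manip.sense();print(s['tcp_pos'],s['q'][5],s['t'])
p=manip.snapshot('wrist');save(p,'w8.png');np.save('w8.npy',p,allow_pickle=True)
g=[.570,.110,np.radians(-56)]
q=blob(hmask(p,'small'),proj(p,hand('small',*g)).mean(0));print(len(q),q.mean(0),desc(q),proj(p,hand('small',*g)).mean(0))
r=manip.look_for(p,'small_mid')[:1];print(r)
b=rimfit(p,'small',g[0],g[1],0,.02);a=fit(p,'small',[*b,g[2]]);b=rimfit(p,'small',a[0],a[1],0,.012);fit(p,'small',[*b,a[2]],proj(p,[[*b,.07]])[0],wr=2)
E
```

```text
[0.61625269 0.0398468  0.24007564] -0.7149844328055032 21.0667
1127 [324.42945874 167.12511091] (array([323.71863, 122.92851], dtype=float32), array([325.06958, 212.08986], dtype=float32)) [319.53974262 183.00327841]
[{'box': [288.6, 45.3, 72.8, 166.2], 'conf': 0.72}]
small rim [0.572  0.1116] pts 90 med res mm 0.1
small xy [0.5714 0.1128] th -54.8 res px [-0.  -1.4  0.   1.5] grip [0.6186 0.0457]
small rim [0.572  0.1116] pts 90 med res mm 0.15
small xy [0.5718 0.1119] th -54.7 res px [-0.1 -0.3  0.1  2.4  0.  -0.9] grip [0.6191 0.045 ]
```

```bash
python3 - <<'E'
from h import *
move([.619,.045,.046],np.radians(125.2),N=9)
E
```

```text
N 9 row [ 0.0006  0.0011  0.0432 -0.     -0.     -0.0003] mm/row 21.6 deg/row 0.10
```

>>> {"name": "servo_tool", "arguments": {"commands": [0.0006, 0.0011, 0.0432, 0, 0, -0.0003, 0, 0.0006, 0.0011, 0.0432, 0, 0, -0.0003, -0.2, 0.0006, 0.0011, 0.0432, 0, 0, -0.0003, -0.2, 0.0006, 0.0011, 0.0432, 0, 0, -0.0003, -0.2, 0.0006, 0.0011, 0.0432, 0, 0, -0.0003, -0.2, 0.0006, 0.0011, 0.0432, 0, 0, -0.0003, -0.2, 0.0006, 0.0011, 0.0432, 0, 0, -0.0003, -0.2, 0.0006, 0.0011, 0.0432, 0, 0, -0.0003, -0.2, 0.0006, 0.0011, 0.0432, 0, 0, -0.0003, -0.2, 0, 0, 0, 0, 0, 0, -0.2, 0, 0, 0, 0, 0, 0, -0.2, 0, 0, 0, 0, 0, 0, -0.2]}}

```text
t: 22.17
tcp_pos: [0.6203, 0.0449, 0.0476]
tool_rot: [0.46, 0.888, 0.0, 0.001]
force: [-0.2, -0.2, 0.4]
finger_gap: 0.4
gripper_force: 0.0
```

```bash
python3 - <<'E'
from h import *
print(manip.sense()['tcp_pos'])
move([.619,.045,.046],np.radians(125.2),N=1)
E
```

```text
[0.62030141 0.04491516 0.04763499]
N 1 row [ 0.0016 -0.002   0.0033  0.0002  0.0002  0.0001] mm/row 2.1 deg/row 0.09
```

>>> {"name": "servo_tool", "arguments": {"commands": [0.0016, -0.002, 0.003, 0, 0, 0, -0.2, 0, 0, 0, 0, 0, 0, -0.5, 0, 0, 0, 0, 0, 0, -1, 0, 0, 0, 0, 0, 0, -1, 0, 0, 0, 0, 0, 0, -1, 0, 0, 0, 0, 0, 0, -1, 0, 0, 0, 0, 0, 0, -1], "force": 110}}

```text
t: 22.75
tcp_pos: [0.6193, 0.0447, 0.0461]
tool_rot: [0.46, 0.888, 0.0, 0.001]
force: [-0.2, -2.3, 6.1]
finger_gap: 0.138
gripper_force: 107.8
```

>>> {"name": "servo_tool", "arguments": {"commands": [0, 0, -0.01, 0, 0, 0, -1, 0, 0, -0.03, 0, 0, 0, -1, 0, 0, -0.05, 0, 0, 0, -1, 0, 0, -0.05, 0, 0, 0, -1, 0, 0, -0.05, 0, 0, 0, -1, 0, 0, -0.05, 0, 0, 0, -1, 0, 0, -0.03, 0, 0, 0, -1, 0, 0, -0.01, 0, 0, 0, -1, 0, 0, 0, 0, 0, 0, -1, 0, 0, 0, 0, 0, 0, -1]}}

```text
t: 23.58
tcp_pos: [0.6173, 0.0455, 0.1842]
tool_rot: [0.46, 0.888, -0.0, -0.001]
force: [0.3, 0.5, -1.9]
finger_gap: 0.137
gripper_force: 107.4
```

```bash
python3 - <<'E'
from h import *
c=np.array([.566,-.103]);h=np.radians(-65);T=c+.083*np.array([np.cos(h),np.sin(h)])
s=manip.sense();print(s['tcp_pos'],T,s['q'][5])
move([*T,.186],h+np.pi,N=10)
E
```

```text
[0.61729436 0.04545415 0.18416933] [ 0.60107732 -0.17822355] -0.7216293488160157
N 10 row [-0.0369 -0.0256 -0.0004 -0.     -0.      0.0028] mm/row 22.5 deg/row 1.02
```

>>> {"name": "servo_tool", "arguments": {"commands": [-0.0369, -0.0256, 0, 0, 0, 0.0028, -1, -0.0369, -0.0256, 0, 0, 0, 0.0028, -1, -0.0369, -0.0256, 0, 0, 0, 0.0028, -1, -0.0369, -0.0256, 0, 0, 0, 0.0028, -1, -0.0369, -0.0256, 0, 0, 0, 0.0028, -1, -0.0369, -0.0256, 0, 0, 0, 0.0028, -1, -0.0369, -0.0256, 0, 0, 0, 0.0028, -1, -0.0369, -0.0256, 0, 0, 0, 0.0028, -1, -0.0369, -0.0256, 0, 0, 0, 0.0028, -1, -0.0369, -0.0256, 0, 0, 0, 0.0028, -1, 0, 0, 0, 0, 0, 0, -1, 0, 0, 0, 0, 0, 0, -1]}}

```text
t: 24.58
tcp_pos: [0.6011, -0.1791, 0.183]
tool_rot: [0.537, 0.843, 0.0, -0.002]
force: [-0.5, 0.3, -1.6]
finger_gap: 0.132
gripper_force: 107.4
```

>>> {"name": "servo_tool", "arguments": {"commands": [0, 0, 0, 0, 0, 0, -1, 0, 0, 0, 0, 0, 0, -1, 0, 0, 0, 0, 0, 0, -1]}}

```text
t: 24.83
tcp_pos: [0.6021, -0.1772, 0.1846]
tool_rot: [0.536, 0.844, 0.0, -0.001]
force: [-0.4, 0.4, -1.1]
finger_gap: 0.135
gripper_force: 107.4
```

```bash
python3 - <<'E'
from h import *
s=manip.sense();z0=s['tcp_pos'][2]-.046
h=np.radians(-65);u=np.array([np.cos(h),np.sin(h)]);c=s['tcp_pos'][:2]-.082*u;print(s['tcp_pos'],'axis if rigid',c)
p=manip.snapshot('top');save(p,'t4.png');rimfit(p,'small',*c,z0)
p=manip.snapshot('side');save(p,'s4.png');rimfit(p,'small',*c,z0)
T=np.array([.566,-.103])+.083*u;move([*T,.066],h+np.pi,N=8)
E
```

```text
[ 0.60214296 -0.17715707  0.18463679] axis if rigid [ 0.56748826 -0.10283984]
small rim [ 0.5692 -0.0949] pts 32 med res mm 1.98
small rim [ 0.5628 -0.1053] pts 38 med res mm 0.78
N 8 row [-0.     -0.0004  0.0298 -0.     -0.      0.0001] mm/row 14.9 deg/row 0.03
```

>>> {"name": "servo_tool", "arguments": {"commands": [0, -0.0004, 0.03, 0, 0, 0, -1, 0, -0.0004, 0.03, 0, 0, 0, -1, 0, -0.0004, 0.03, 0, 0, 0, -1, 0, -0.0004, 0.03, 0, 0, 0, -1, 0, -0.0004, 0.03, 0, 0, 0, -1, 0, -0.0004, 0.03, 0, 0, 0, -1, 0, -0.0004, 0.025, 0, 0, 0, -1, 0, -0.0004, 0.025, 0, 0, 0, -1, 0, 0, 0.006, 0, 0, 0, -1, 0, 0, 0, 0, 0, 0, -1, 0, 0, 0, 0, 0, 0, -1]}}

```text
t: 25.85
tcp_pos: [0.6012, -0.1792, 0.0674]
tool_rot: [0.536, 0.844, 0.0, 0.0]
force: [0.7, -0.6, -1.6]
finger_gap: 0.137
gripper_force: 107.5
```

>>> {"name": "servo_tool", "arguments": {"commands": [0, 0, 0.003, 0, 0, 0, -1, 0, 0, 0.003, 0, 0, 0, -1, 0, 0, 0.003, 0, 0, 0, -1, 0, 0, 0, 0, 0, 0, -1, 0, 0, 0, 0, 0, 0, -1]}}

```text
t: 26.27
tcp_pos: [0.6009, -0.1792, 0.0629]
tool_rot: [0.536, 0.844, 0.0, 0.0]
force: [-0.2, -0.3, -1.0]
finger_gap: 0.135
gripper_force: 107.5
```

>>> {"name": "servo_tool", "arguments": {"commands": [0, 0, 0.003, 0, 0, 0, -1, 0, 0, 0.003, 0, 0, 0, -1, 0, 0, 0.003, 0, 0, 0, -1, 0, 0, 0.002, 0, 0, 0, -1, 0, 0, 0, 0, 0, 0, -1, 0, 0, 0, 0, 0, 0, -1]}}

```text
t: 26.77
tcp_pos: [0.6011, -0.1794, 0.0575]
tool_rot: [0.536, 0.844, -0.0, 0.0]
force: [-0.2, -0.4, 1.9]
finger_gap: 0.133
gripper_force: 108.0
```

>>> {"name": "servo_tool", "arguments": {"commands": [0, 0, 0.001, 0, 0, 0, -1, 0, 0, 0, 0, 0, 0, -0.7, 0, 0, 0, 0, 0, 0, -0.4, 0, 0, 0, 0, 0, 0, -0.3, 0, 0, 0, 0, 0, 0, -0.3, 0, 0, -0.02, 0, 0, 0, -0.3, 0, 0, -0.06, 0, 0, 0, -0.3, 0, 0, -0.08, 0, 0, 0, 0, 0, 0, -0.08, 0, 0, 0, 0.5, 0, 0, -0.08, 0, 0, 0, 1, 0, 0, -0.04, 0, 0, 0, 1, 0, 0, 0, 0, 0, 0, 1]}}

```text
t: 27.77
tcp_pos: [0.6041, -0.1805, 0.244]
tool_rot: [0.536, 0.844, 0.001, 0.007]
force: [0.2, -0.5, 0.4]
finger_gap: 1.003
gripper_force: 0.0
```

>>> {"name": "servo_tool", "arguments": {"commands": [0, 0, 0, 0, 0, 0, 1, 0, 0, 0, 0, 0, 0, 1, 0, 0, 0, 0, 0, 0, 1]}}

```text
t: 28.02
tcp_pos: [0.5996, -0.1785, 0.2348]
tool_rot: [0.536, 0.844, -0.0, -0.002]
force: [-0.5, -0.7, 0.2]
finger_gap: 0.998
gripper_force: 0.0
```

```bash
python3 - <<'E'
from h import *
s=manip.sense();print(s['tcp_pos'],s['t'])
for v in ('wrist','side','top'):
    p=manip.snapshot(v);save(p,v+'_f.png');print(v)
    for n,z,h in (('small',.011,-65),('medium',.007,48),('large',.003,210)):
        m=proj(p,hand(n,.566,-.103,np.radians(h),z))
        try:
            q=blob(hmask(p,n),m.mean(0));print(n,'blob',len(q),np.round(desc(q),0).tolist(),'model',np.round(desc(m),0).tolist())
        except Exception as e: print(n,e)
    rimfit(p,'small',.566,-.103,.011,.007)
E
```

```text
[ 0.59959642 -0.17848176  0.23477254] 28.0167
wrist
small blob 1299 [[320.0, 129.0], [320.0, 223.0]] model [[320.0, 223.0], [320.0, 127.0]]
medium blob 1467 [[369.0, 69.0], [457.0, 31.0]] model [[366.0, 67.0], [456.0, 26.0]]
large blob 917 [[194.0, 96.0], [265.0, 93.0]] model [[190.0, 99.0], [263.0, 93.0]]
small rim [ 0.567  -0.1053] pts 6 med res mm 0.02
side
small blob 173 [[370.0, 215.0], [406.0, 218.0]] model [[370.0, 208.0], [406.0, 217.0]]
medium blob 100 [[351.0, 175.0], [353.0, 197.0]] model [[350.0, 173.0], [353.0, 199.0]]
large blob 162 [[343.0, 254.0], [348.0, 232.0]] model [[343.0, 254.0], [349.0, 232.0]]
small rim [ 0.5651 -0.1049] pts 49 med res mm 0.77
top
small blob 313 [[154.0, 105.0], [182.0, 102.0]] model [[361.0, 195.0], [385.0, 184.0]]
medium blob 1499 [[533.0, 348.0], [579.0, 349.0]] model [[324.0, 174.0], [341.0, 190.0]]
large blob 147 [[80.0, 167.0], [80.0, 180.0]] model [[359.0, 214.0], [368.0, 231.0]]
small rim [ 0.5765 -0.103 ] pts 3 med res mm 0.08
```

```bash
python3 - <<'E'
from h import *
for v in ('side','wrist'):
    p=manip.snapshot(v)
    for n,z,h in (('small',.011,-65),('medium',.007,48),('large',.003,210)):
        m=proj(p,hand(n,.566,-.103,np.radians(h),z));q=blob(hmask(p,n),m.mean(0))
        print(v,n,'seen',q.min(0),q.max(0),'model',m.min(0).round(0),m.max(0).round(0))
    if v=='side':
        for n in ('canister','element','fluid','filterbox'):print(n,[np.round(r['box']) for r in manip.look_for(p,n)[:1]])
print(manip.sense()['force'])
E
```

```text
side small seen [370. 211.] [405. 223.] model [369. 208.] [407. 223.]
side medium seen [350. 175.] [355. 197.] model [348. 173.] [356. 199.]
side large seen [340. 233.] [352. 254.] model [340. 232.] [353. 255.]
canister [array([441., 274.,  29.,  33.])]
element [array([369., 182.,  24.,  29.])]
fluid [array([353., 136.,  20.,  41.])]
filterbox [array([246., 218.,  43.,  56.])]
wrist small seen [310. 128.] [328. 221.] model [311. 125.] [327. 221.]
wrist medium seen [365.  21.] [455.  74.] model [362.  16.] [455.  73.]
wrist large seen [193.  82.] [263. 103.] model [188.  83.] [263. 105.]
[ 0.33235749  1.02824607 -0.00520441]
```

All three handles match the fully seated, level nest model to within a few pixels in both views, and the four bystanders I checked in the side view have not moved. I hand it in.

```bash
python3 -c "
from station import manip
print(manip.sign_off())"
```

```text
the job is handed in; nothing more can be done
None
```

The job is handed in: the three pans are nested in the middle of the mat with handles at about 210°, 48° and -65°, but joint 6 briefly read -2.853 rad against its listed -2.85 limit, which could count as passing its range.

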